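# Find the box spanner that fits the mixer's cap nut

### The job

Find out which of the three box spanners in the steel tray fits the brass cap nut on the mixer base, trying them on it as needed, and put that one squarely over the nut, fully home. Finish while still holding it there by its coloured grip; do not let go. The two that are not used must be in the tray at the end (standing or lying), and nothing else on the counter may be knocked over or pushed out of its place.

Things in the scene. Friction and masses are not known exactly. Their poses are not given: they have to be found in the camera images.
- key_blue_mid (a point): blue box spanner, upright in the tray, 96 tall; point half-way up its axis, 48 above its lower end, z up. Top 50: square grip 24 x 24, faces square to x and y, its middle 23 above this point. Below it a shoulder, then a hexagonal steel tube, 40 deep, open below: bore 19 across flats, outside 23 across flats, 26.6 across corners; two flats face x and -x. 0.11 to 0.18 kg
- key_yellow_mid (a point): yellow box spanner, upright in the tray, 96 tall; point half-way up its axis, 48 above its lower end, z up. Top 50: square grip 24 x 24, faces square to x and y, its middle 23 above this point. Below it a shoulder, then a hexagonal steel tube, 40 deep, open below: bore 24 across flats, outside 28 across flats, 32.3 across corners; two flats face x and -x. 0.11 to 0.18 kg
- key_red_mid (a point): red box spanner, upright in the tray, 96 tall; point half-way up its axis, 48 above its lower end, z up. Top 50: square grip 24 x 24, faces square to x and y, its middle 23 above this point. Below it a shoulder, then a hexagonal steel tube, 40 deep, open below: bore 29 across flats, outside 33 across flats, 38.1 across corners; two flats face x and -x. 0.11 to 0.18 kg
- nut_seat (a point): bottom centre of the round well in the mixer's deck, 40 above the counter, z up. The well is a hole in a 70 x 70 dark plate, 8 thick. In it stands a brass cap nut: hexagon 13 high with a dome on top, two flats facing x and -x. One of three sizes, not told: nut 16 across flats in a 29 well (20.5 high with dome), 21 in 35 (23 high) or 26 in 41 (25.5 high)
- mixer: white mixer base, fixed; origin on the counter under the nut. Deck 200 (x) x 150 (y) x 40 high; on its +y side, y = 75 to 275, a motor housing 120 high. The fitting key (blue for nut 16, yellow 21, red 26; 3 play) goes down to the well's bottom; one too large stops on the plate, 8 above it; one too small on the dome, 14 to 21 above it
- tray: steel tray, fixed, 130 (x) x 290 (y) outside, walls 4 thick and 18 high, floor 4 thick; origin under its centre. The three keys stand in a row along its y, about 90 apart, in any order
- sauce_bottle: orange sauce bottle (bystander), 58 dia, 190 high (mm); origin under its middle
- ramekin: small white ramekin (bystander), 68 dia, 45 high (mm); origin under its middle
- steel_cup: steel cup (bystander), 76 dia, 85 high (mm); origin under its middle
- salt_jar: glass jar with white cap (bystander), 60 dia, 90 high (mm); origin under its middle
- spatula: spatula lying on the counter (bystander), about 280 long (mm); origin under its middle
- torch: blue gas torch standing on its can (bystander), 68 dia, 205 high (mm); origin under its middle
- pot: dark steel pot (bystander), 120 dia, 70 high (mm); origin under its middle

How it is judged:
By the outcome, as a careful person would: the job done as asked, in the order asked, and still so for the second after the job is handed in, while the arm keeps its last pose, push and grip.
It also fails if it takes over 67 s, if anything falls off the work surface, if the arm or the gripper's body presses on something with over 40 N, if the wrist force passes 120 N, or if a joint passes its speed limit or range.

### The arm

A 6-joint arm with a two-finger parallel gripper is mounted at the origin on the work surface. World frame = base frame: x ahead of the robot, y to its left, z up, the work surface at z = 0. Lengths are in m, angles in degrees, forces in N, time in s.
With the tool pointing down it reaches from about 0.25 to 0.725 m from the base axis. Payload 9.7 kg.
Tool frame: the origin (TCP) lies on the centre line of the jaws, within the pads' length; the fingertips stand 14 mm ahead of it and the grasp point (between the pads) lies 5 mm behind it; z points along the fingers, y is the line along which they close (so a half turn about z gives the same grasp; the last joint's range is limited). The gripper opens to 85 mm and grips with 20 to 120 N. Pads are 22 mm wide; open, the fingers measure 114 mm over their backs; the gripper's body (76 mm by 85 mm) begins 54 mm behind the grasp point. The pads swing forward as they close: fully open they stand 13 mm farther back than shut.
Start: joints at [-72.594, 4.979, 10.078, 95.1, 0, 90], TCP at [0.165, -0.525, 0.211] pointing down, gripper open.
Joint ranges: [-179.16, 179.16], [-48.56, 103.87], [-65.8, 70.77], [-126.05, 130.52], [-82.76, 87.17], [-180, 180]. Speed limits (degrees/s): [127.2, 127.2, 147.25, 180, 180, 180].

### API

Orientations are given as [roll, pitch, yaw] about the fixed x, y, z axes, in that order (R = Rz(yaw) Ry(pitch) Rx(roll)).
In Python, from workcell import bot, camera, get_calibration, ticket gives the robot as it stands. The module is installed in compiled form; this text tells all that it offers.
- The arm moves only by the tool send_rows, never from a script. Its arguments are lists of equal length, an entry for each row: "linear": the shift along the tool's x, y, z in m, a list of three; "twist": the turn, a rotation vector about the tool's x, y, z in units of 10 degrees (1.0 is 10 degrees), a list of three; "gripper": the opening in per cent of the stroke, from 0 (shut) to 100 (fully open). In form: {"linear": [[x, y, z], ...], "twist": [[wx, wy, wz], ...], "gripper": [gripper, ...]}. A call has 1 to 8 rows; each row shifts and turns the commanded pose from where the row before left it, along the tool's axes as they then stand; what a row does not reach is not made up. A row lasts 1/8 s, in which the tool goes at most 62.5 mm and 10.7 degrees, less where a joint would pass 70% of its speed; a pose out of reach is approached as far as the arm can. A call with a gripper value outside its range is refused whole. The fingers move at their own pace and stop on an object; "grip_force" is the grip in N (left out, the last holds). Time passes only in rows, so rows that do not move let the fingers close. It gives the time, the measured TCP pose, the force, the opening and the grip force at its end, in the units of the state.
- bot.get_obs(): the state, without advancing time (a new reading comes with each control period).
- camera(name): name is "scene" or "top" or "wrist"; returns the picture (384x512x3 uint8, red, green, blue); there is no depth.
- get_calibration(name): a dict with "fx", "fy", "cx", "cy" (pixels), "k1" (the pictures are not rectified: a ray, as slopes to the right and down, at radius r is drawn at 1 + k1 r^2 times it, then the intrinsics apply), "origin" and "orientation" of the camera in the world; the wrist camera has in their place "hand_eye" (4x4, takes a point from camera to tool coordinates, whose origin is the TCP and whose axes are the flange's). Camera axes: x right, y down, z forward; pixel columns grow to the right and rows downward; lengths in m; the calibration is good to about 2 mm. A picture is of the moment at which its call begins: read the wrist's pose just before it. get_calibration takes no time and is no camera call.
- ticket.job_done(): hands the job in; it is judged then, once.
The state is a dict: "time": time; "q": joint angles; "qd": joint speeds; "joint_efforts": joint torques, N m; "ee_pos": TCP position; "tcp_rot": TCP orientation; "wrist_force": force on the tool from outside, world axes, zero at the start; "torque": the same for the moment, N m; "opening": finger opening in m; "grasp_force": force on a finger pad.
Only numpy, scipy, OpenCV 4.12 (cv2) and the standard library are available. Lean on these libraries where they do the work, as an engineer would, in place of code of your own. Each camera call takes 0.05 s, during which the arm holds its last target. There are 200 camera calls.

## Working session

There is one attempt and no reset: what is moved stays moved. The work goes in short steps, Python scripts to look and compute and a tool call to move; the robot and the scene stay as the last step left them, time stands still between calls to the robot, and variables do not carry over. Pictures are saved under pics/ and viewed, at most 10 in all, crops included, and the job is handed in when it is done.

Besides the shell and the picture viewer there is one more tool, called after "Call:" as name(argument=value, ...) on one line, values as JSON. send_rows: Moves the arm, as the interface text tells. Its arguments: {"type":"object","properties":{"linear":{"type":"array"},"twist":{"type":"array"},"gripper":{"type":"array"},"grip_force":{"type":"number"}},"required":["linear","twist","gripper"]}

```bash
mkdir -p pics; cat > h.py <<'E'
import numpy as np, cv2, json
from scipy.spatial.transform import Rotation as R
from workcell import bot, camera, get_calibration, ticket
def save(n,name,crop=None,s=1):
    im=camera(n)
    if crop: im=im[crop[1]:crop[3],crop[0]:crop[2]]
    im=cv2.resize(im,None,fx=s,fy=s,interpolation=cv2.INTER_CUBIC)
    cv2.imwrite('pics/'+name+'.png',im[:,:,::-1])
def pose(n,o=None):
    c=get_calibration(n)
    if n=='wrist':
        H=np.array(c['hand_eye']); o=o or bot.get_obs()
        Rt=R.from_euler('xyz',o['tcp_rot'],degrees=True).as_matrix()
        return c,Rt@H[:3,:3],Rt@H[:3,3]+np.array(o['ee_pos'])
    q=np.array(c['orientation'])
    M=q if q.shape==(3,3) else R.from_euler('xyz',q,degrees=True).as_matrix()
    return c,M,np.array(c['origin'])
def px(n,u,v,z,o=None):
    c,M,t=pose(n,o); x=np.array([(u-c['cx'])/c['fx'],(v-c['cy'])/c['fy']]); p=x.copy()
    for _ in range(20): p=x/(1+c['k1']*(p@p))
    d=M@np.array([p[0],p[1],1]); return t+d*(z-t[2])/d[2]
def proj(n,P,o=None):
    c,M,t=pose(n,o); d=M.T@(np.array(P)-t); p=d[:2]/d[2]; p=p*(1+c['k1']*(p@p))
    return p*[c['fx'],c['fy']]+[c['cx'],c['cy']]
E
python3 - <<'E'
from h import *
for n in ('scene','top','wrist'): print(n,get_calibration(n))
print(bot.get_obs())
save('top','top',s=1.56); save('scene','scene',s=1.56)
E
```

```text
scene {'fx': 366.2685922975233, 'fy': 366.2685922975233, 'cx': 261.70417025023744, 'cy': 193.3740388234083, 'k1': -0.021511154563329284, 'origin': array([1.21648446, 0.0404204 , 0.86577155]), 'orientation': array([-141.34140166,    0.20368099,  100.70871263])}
top {'fx': 405.47973111242015, 'fy': 405.47973111242015, 'cx': 261.5600546669709, 'cy': 192.76561117471348, 'k1': -0.03884960007271854, 'origin': array([ 0.45463498, -0.09044987,  1.09645734]), 'orientation': array([-172.5974687 ,    0.20274214,  -90.07751631])}
wrist {'fx': 323.3549452698862, 'fy': 323.3549452698862, 'cx': 257.34938145895296, 'cy': 192.2301512079222, 'k1': -0.08245864780738107, 'hand_eye': array([[ 6.00495634e-04, -9.62679354e-01, -2.70643862e-01,
         6.88525719e-02],
       [ 9.99999702e-01,  7.09228495e-04, -3.03957290e-04,
         7.89676131e-04],
       [ 4.84561747e-04, -2.70643599e-01,  9.62679494e-01,
        -1.62884297e-01],
       [ 0.00000000e+00,  0.00000000e+00,  0.00000000e+00,
         1.00000000e+00]])}
{'time': 0.0, 'q': array([-7.25941504e+01,  5.01132802e+00,  1.00362494e+01,  9.50986130e+01,
        7.22949369e-04,  8.99995037e+01]), 'qd': array([ 0.05917355, -0.0646076 , -0.05167471,  0.01766181,  0.01440742,
        0.00191124]), 'joint_efforts': array([-1.44079437e-03, -5.20392323e+01,  4.64796066e+01,  1.66853325e-02,
       -6.60694172e-05, -2.81982757e-06]), 'ee_pos': array([ 0.16445872, -0.52458784,  0.21029697]), 'tcp_rot': array([-1.79926308e+02, -7.23587032e-04,  1.74063450e+01]), 'wrist_force': array([-0.11130704, -0.12647391,  1.74868248]), 'torque': array([-0.06546443, -0.02525601,  0.00951409]), 'grasp_force': 0.0, 'opening': 0.08547604230535484}
```

View pics/top.png

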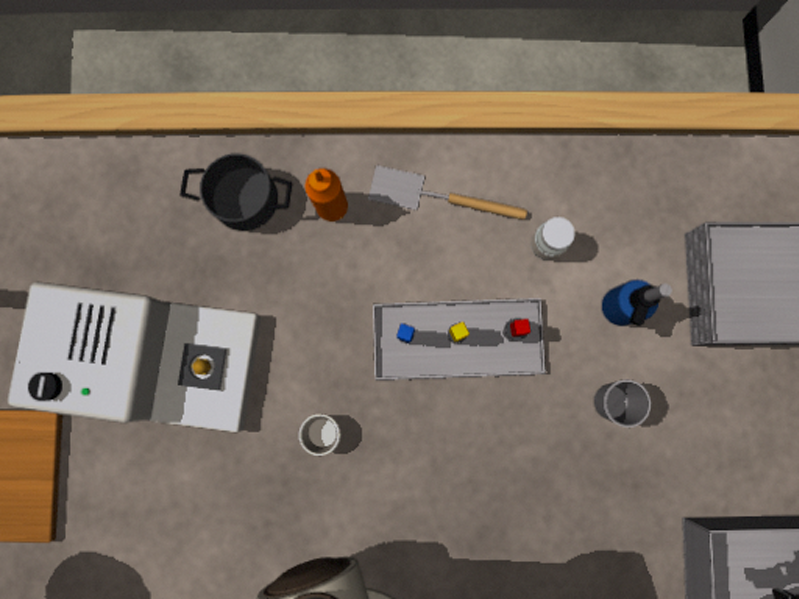

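View pics/scene.png

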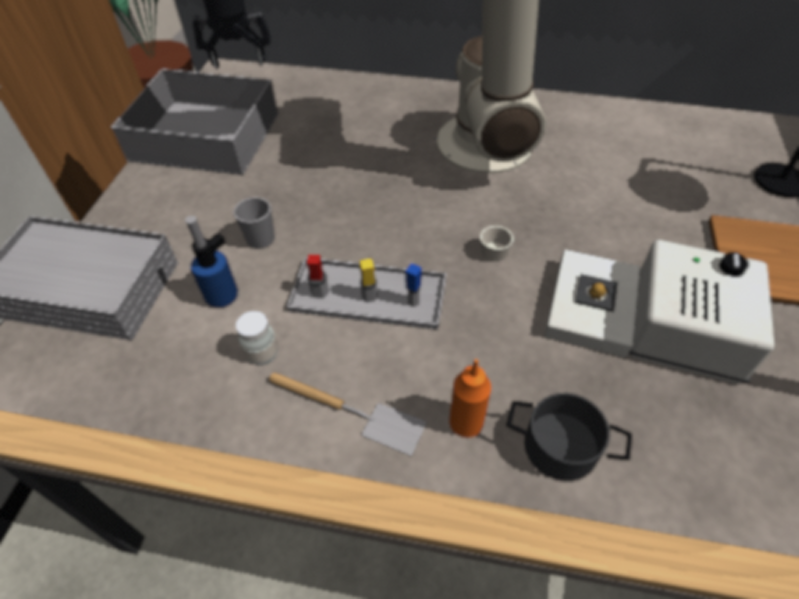

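The top view shows, left to right, the mixer nut at (202,366), and the keys blue (405,333), yellow (459,332) and red (520,327). The ramekin stands between the mixer and the tray. Next I compute positions.

```bash
python3 - <<'E'
from h import *
s=1.56
for n,u,v,z in [('blue',405,331,.1),('yel',459,331,.1),('red',521,326,.1),('nut',202,366,.055),('pl1',186,343,.048),('pl2',228,349,.048),('pl3',221,390,.048),('pl4',179,385,.048),('deckA',258,314,.04),('deckB',240,432,.04),('ram',319,435,.045),('trayA',375,305,.018),('trayB',545,300,.018),('trayC',547,372,.018),('trayD',376,379,.018),('cup',628,403,.085)]:
    print(n,px('top',u/s,v/s,z).round(4))
print(proj('scene',[.45,-.1,.1])*s)
im=camera('top')
a=cv2.resize(im[210:265,105:160],None,fx=7,fy=7,interpolation=cv2.INTER_CUBIC)
b=cv2.resize(im[190:245,250:350],None,fx=4,fy=4,interpolation=cv2.INTER_CUBIC)
h=max(a.shape[0],b.shape[0]); f=lambda x:np.pad(x,((0,h-x.shape[0]),(0,0),(0,0)))
cv2.imwrite('pics/z.png',np.hstack([f(a),f(b)])[:,:,::-1])
E
```

```text
blue [ 0.5359 -0.0822  0.1   ]
yel [ 0.5357 -0.1675  0.1   ]
red [ 0.5435 -0.2657  0.1   ]
nut [0.4821 0.2527 0.055 ]
pl1 [0.5204 0.2834 0.048 ]
pl2 [0.5105 0.2125 0.048 ]
pl3 [0.4429 0.2219 0.048 ]
pl4 [0.4509 0.2922 0.048 ]
deckA [0.5698 0.1659 0.04  ]
deckB [0.3741 0.1904 0.04  ]
ram [0.37   0.0591 0.045 ]
trayA [ 0.5874 -0.0301  0.018 ]
trayB [ 0.5956 -0.3226  0.018 ]
trayC [ 0.4723 -0.3225  0.018 ]
trayD [ 0.4612 -0.0324  0.018 ]
cup [ 0.4218 -0.4358  0.085 ]
[412.03538055 233.1352727 ]
```

View pics/z.png

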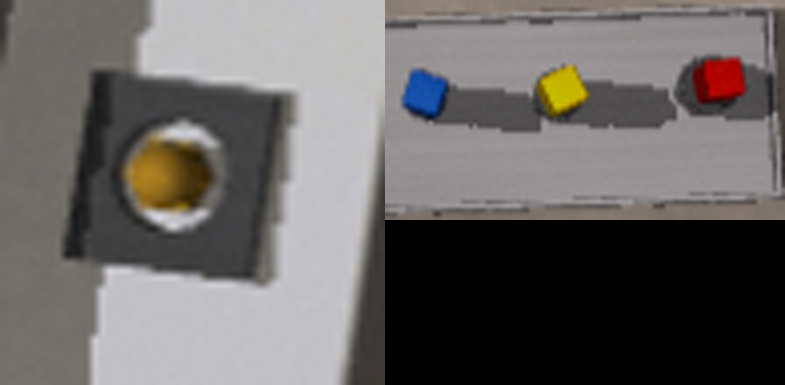

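The enlarged crop shows a well of about 105 px against a plate of about 185 px (70 mm). That is roughly 40 mm, so the large nut, which makes red likely. I'll look at the keys and the nut from closer.

Call:
send_rows(linear=[[0,0,-0.045],[0,0,-0.045],[0.039,-0.036,0],[0.039,-0.036,0],[0.039,-0.036,0],[0.039,-0.036,0],[0.039,-0.036,0],[0.039,-0.036,0]], twist=[[0,0,0.87],[0,0,0.87],[0,0,0],[0,0,0],[0,0,0],[0,0,0],[0,0,0],[0,0,0]], gripper=[100,100,100,100,100,100,100,100])

```text
time: 1.15
ee_pos: [0.3995, -0.3074, 0.3009]
tcp_rot: [-180.0, 0.0, 0.0]
wrist_force: [0.5, -0.2, 0.3]
opening: 0.0854
grasp_force: 0.0
```

Call:
send_rows(linear=[[0.039,-0.036,0],[0.039,-0.036,0],[0.039,-0.036,0],[0.039,-0.036,0],[0,0,0],[0,0,0]], twist=[[0,0,0],[0,0,0],[0,0,0],[0,0,0],[0,0,0],[0,0,0]], gripper=[100,100,100,100,100,100])

```text
time: 1.9
ee_pos: [0.5543, -0.1648, 0.3006]
tcp_rot: [-180.0, 0.1, 0.0]
wrist_force: [-0.5, -0.4, 0.6]
opening: 0.0856
grasp_force: 0.0
```

```bash
python3 - <<'E'
from h import *
o=bot.get_obs(); print(o['time'],o['ee_pos'],o['tcp_rot'])
json.dump({k:np.array(o[k]).tolist() for k in ('ee_pos','tcp_rot')},open('keys.json','w'))
save('wrist','keys',s=1.56)
E
```

```text
1.9 [ 0.55430482 -0.16477201  0.30064141] [-1.79998069e+02  5.36765352e-02  3.85406219e-02]
```

View pics/keys.png

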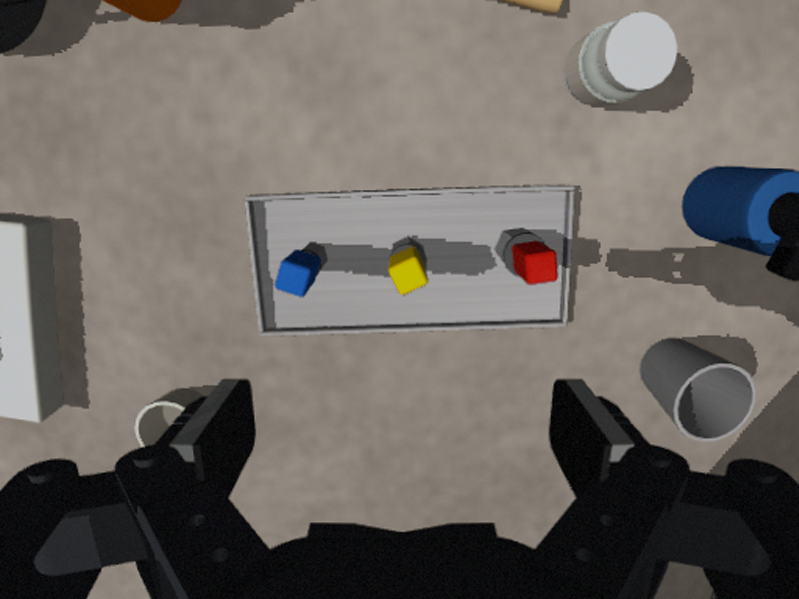

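The wrist view shows blue (298,273), yellow (407,271) and red (535,263) standing in the tray, each turned a little. Next, the nut.

Call:
send_rows(linear=[[-0.007,-0.052,0.006],[-0.007,-0.052,0.006],[-0.007,-0.052,0.006],[-0.007,-0.052,0.006],[-0.007,-0.052,0.006],[-0.007,-0.052,0.006],[-0.006,-0.052,0.006],[-0.006,-0.053,0.006]], twist=[[0,0,0],[0,0,0],[0,0,0],[0,0,0],[0,0,0],[0,0,0],[0,0,0],[0,0,0.7]], gripper=[100,100,100,100,100,100,100,100])

```text
time: 2.95
ee_pos: [0.4959, 0.0927, 0.2633]
tcp_rot: [-173.0, 0.7, 6.5]
wrist_force: [-0.4, 0.3, 0.6]
opening: 0.0854
grasp_force: 0.0
```

Call:
send_rows(linear=[[0,0,0],[0,0,0]], twist=[[0,0,0],[0,0,0]], gripper=[100,100])

```text
time: 3.2
ee_pos: [0.4968, 0.0913, 0.2634]
tcp_rot: [-173.1, 0.7, 6.3]
wrist_force: [-0.1, 1.0, -0.5]
opening: 0.085
grasp_force: 0.0
```

```bash
python3 - <<'E'
from h import *
o=bot.get_obs(); print(o['time'],o['ee_pos'],o['tcp_rot'])
json.dump({k:np.array(o[k]).tolist() for k in ('ee_pos','tcp_rot')},open('nut.json','w'))
im=camera('wrist'); cv2.imwrite('pics/nutfull.png',im[:,:,::-1])
u,v=proj('wrist',[.4815,.2525,.05],o).astype(int); u0,v0=u-50,v-50;print(u0,v0)
a=cv2.resize(im[v0:v0+100,u0:u0+100],None,fx=6,fy=6,interpolation=cv2.INTER_CUBIC)
cv2.imwrite('pics/nut.png',a[:,:,::-1])
# red key top faces from earlier picture
ok=json.load(open('keys.json'))
k=cv2.imread('pics/keys.png'); hsv=cv2.cvtColor(k,cv2.COLOR_BGR2HSV)
m=((hsv[...,0]<8)|(hsv[...,0]>172))&(hsv[...,1]>150)
m[:200]=0;m[340:]=0
ys,xs=np.nonzero(m); vv=hsv[...,2][m]; print('V hist',np.histogram(vv,10), xs.min(),xs.max(),ys.min(),ys.max())
c=k[215:300,485:570]; cv2.imwrite('pics/red.png',cv2.resize(c,None,fx=6,fy=6,interpolation=cv2.INTER_CUBIC))
E
```

```text
3.2 [0.49683895 0.09133382 0.26339262] [-173.13983925    0.65440378    6.34328247]
97 105
V hist (array([  5,   0,   2, 259,  40, 302,  54,  52, 120, 709]), array([  2. ,  20.1,  38.2,  56.3,  74.4,  92.5, 110.6, 128.7, 146.8,
       164.9, 183. ])) 512 779 232 283
```

View pics/nut.png

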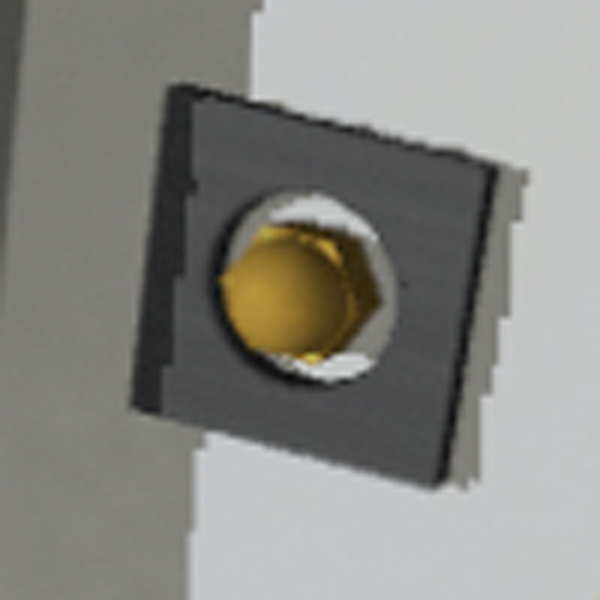

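View pics/red.png

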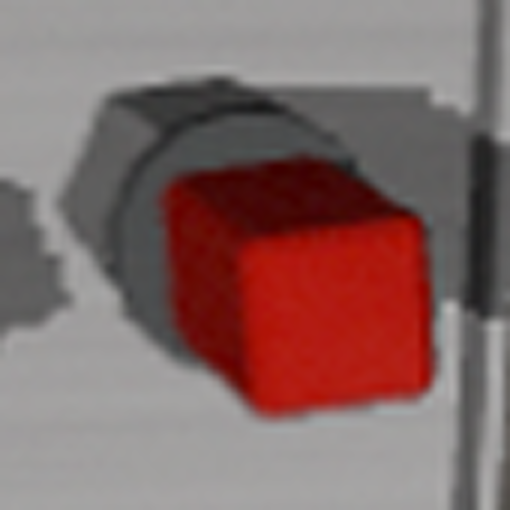

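The well spans about 180–187 px against a plate side of 314–322 px, so 40–41 mm. That means the 26 nut and the red key. The last move didn't fully arrive and the tool tilted, so I check the joints and compute positions.

```bash
python3 - <<'E'
from h import *
o=bot.get_obs(); print(np.round(o['q'],2))
# well rim/plate from crop (97,105,x6)
n=json.load(open('nut.json'))
g=lambda x,y,z: px('wrist',97+(x+.5)/6-.5,105+(y+.5)/6-.5,z,n)
for p in [(190,90),(500,165),(440,487),(160,410)]: print('plate',g(*p,.048).round(4))
for p in [(215,285),(398,285),(315,193),(315,383)]: print('well',g(*p,.048).round(4))
k=json.load(open('keys.json'))
h=lambda x,y,z: px('wrist',(485+(x+.5)/6+.5)/1.56-.5,(215+(y+.5)/6+.5)/1.56-.5,z,k)
P=[h(*p,.1) for p in [(243,238),(425,215),(433,395),(262,415)]]
for p in P: print('red',p.round(4))
print(np.mean(P,0), [np.linalg.norm(P[i]-P[i-1]).round(4) for i in range(4)],[np.degrees(np.arctan2(*(P[i]-P[i-1])[1::-1])).round(1) for i in range(4)])
E
```

```text
[  6.3    0.79  11.36 101.24   6.87 179.93]
plate [0.523  0.2799 0.048 ]
plate [0.5151 0.2131 0.048 ]
plate [0.4462 0.2233 0.048 ]
plate [0.4544 0.2868 0.048 ]
well [0.4832 0.2741 0.048 ]
well [0.4881 0.2338 0.048 ]
well [0.505  0.2523 0.048 ]
well [0.465  0.2516 0.048 ]
red [ 0.5556 -0.2563  0.1   ]
red [ 0.5586 -0.2786  0.1   ]
red [ 0.5359 -0.2815  0.1   ]
red [ 0.5333 -0.2601  0.1   ]
[ 0.54583985 -0.26914566  0.1       ] [np.float64(0.0226), np.float64(0.0226), np.float64(0.0228), np.float64(0.0215)] [np.float64(9.8), np.float64(-82.4), np.float64(-172.8), np.float64(97.0)]
```

The last joint sits at its 180° stop, because yaw has to be at least q1. So I grasp with yaw ≈ 97.8 and arrive at the nut with yaw ≈ 83.

```bash
cat >> h.py <<'E'
def plan(p,rpy):
    o=bot.get_obs(); A=R.from_euler('xyz',o['tcp_rot'],degrees=True); B=R.from_euler('xyz',rpy,degrees=True)
    d=np.array(p)-o['ee_pos']
    print('twist(10deg)',((A.inv()*B).as_rotvec()*18/np.pi).round(3),'shift before turn',A.inv().apply(d).round(4),'shift after turn',B.inv().apply(d).round(4))
E
python3 - <<'E'
from h import *
plan([.546,-.269,.22],[180,0,97.8])
E
```

```text
twist(10deg) [-0.588 -0.496 -9.135] shift before turn [ 0.0093  0.3664 -0.0006] shift after turn [-3.64e-01 -3.00e-04  4.33e-02]
```

Call:
send_rows(linear=[[0,0,0],[0,0,0],[0,0,0],[0,0,0],[0,0,0],[0,0,0],[0,0,0],[0,0,0]], twist=[[-0.065,-0.055,-1.015],[-0.065,-0.055,-1.015],[-0.065,-0.055,-1.015],[-0.065,-0.055,-1.015],[-0.065,-0.055,-1.015],[-0.065,-0.055,-1.015],[-0.065,-0.055,-1.015],[-0.065,-0.055,-1.015]], gripper=[100,100,100,100,100,100,100,100])

```text
time: 4.25
ee_pos: [0.4969, 0.0921, 0.263]
tcp_rot: [-179.3, -0.5, 88.0]
wrist_force: [0.3, 0.6, 0.7]
opening: 0.0854
grasp_force: 0.0
```

Call:
send_rows(linear=[[0,0,0],[-0.052,0,0.006],[-0.052,0,0.006],[-0.052,0,0.006],[-0.052,0,0.006],[-0.052,0,0.006],[-0.052,0,0.006],[-0.052,0,0.007]], twist=[[-0.065,-0.055,-1.015],[0,0,0],[0,0,0],[0,0,0],[0,0,0],[0,0,0],[0,0,0],[0,0,0]], gripper=[100,100,100,100,100,100,100,100])

```text
time: 5.25
ee_pos: [0.5464, -0.2703, 0.2195]
tcp_rot: [-180.0, -0.0, 97.8]
wrist_force: [-0.2, 1.1, 0.2]
opening: 0.0852
grasp_force: 0.0
```

Call:
send_rows(linear=[[0,0,0],[0,0,0]], twist=[[0,0,0],[0,0,0]], gripper=[100,100])

```text
time: 5.5
ee_pos: [0.5462, -0.2684, 0.2195]
tcp_rot: [-179.9, -0.1, 97.8]
wrist_force: [0.8, 0.1, 0.4]
opening: 0.0855
grasp_force: 0.0
```

```bash
python3 - <<'E'
from h import *
o=bot.get_obs(); print(o['time'],o['ee_pos'],o['tcp_rot'],np.round(o['q'],1))
json.dump({k:np.array(o[k]).tolist() for k in ('ee_pos','tcp_rot')},open('red.json','w'))
im=camera('wrist'); cv2.imwrite('pics/redfull.png',im[:,:,::-1])
u,v=proj('wrist',[.546,-.269,.1],o).astype(int); u0,v0=u-50,v-50;print(u0,v0)
a=cv2.resize(im[v0:v0+100,u0:u0+100],None,fx=6,fy=6,interpolation=cv2.INTER_CUBIC)
cv2.imwrite('pics/red2.png',a[:,:,::-1])
E
```

```text
5.5 [ 0.54619939 -0.26835048  0.21946437] [-1.79924008e+02 -7.80904818e-02  9.78090666e+01] [-26.2  13.7  20.9  97.3   0.   56. ]
206 130
```

View pics/red2.png

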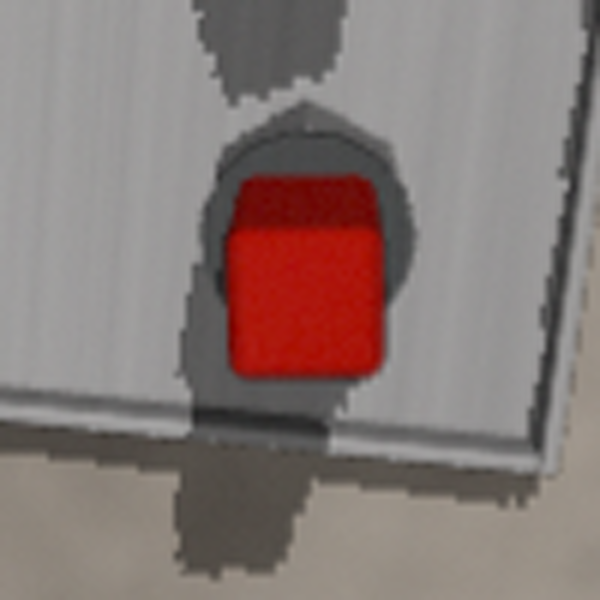

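The red grip's top face is centred at crop (306,304), less than 1 mm off and square to the jaws. Descend and grip.

Call:
send_rows(linear=[[-0.0005,0.0007,0.035],[0,0,0.035],[0,0,0.03],[0,0,0.025],[0,0,0.0245],[0,0,0],[0,0,0],[0,0,0]], twist=[[0,0,0],[0,0,0],[0,0,0],[0,0,0],[0,0,0],[0,0,0],[0,0,0],[0,0,0]], gripper=[100,100,100,100,100,100,60,20], grip_force=50)

```text
time: 6.55
ee_pos: [0.5476, -0.2687, 0.0717]
tcp_rot: [179.9, 0.0, 97.9]
wrist_force: [1.0, -0.0, -0.3]
opening: 0.0513
grasp_force: 0.0
```

Call:
send_rows(linear=[[0,0,0],[0,0,0],[0,0,0],[0,0,0],[0,0,0],[0,0,0],[0,0,0],[0,0,0]], twist=[[0,0,0],[0,0,0],[0,0,0],[0,0,0],[0,0,0],[0,0,0],[0,0,0],[0,0,0]], gripper=[10,10,10,10,10,10,10,10])

```text
time: 7.55
ee_pos: [0.547, -0.2689, 0.0709]
tcp_rot: [-180.0, -0.0, 97.8]
wrist_force: [-1.0, 0.2, 5.2]
opening: 0.0226
grasp_force: 50.2
```

Call:
send_rows(linear=[[0,0,-0.02],[0,0,-0.05],[0,0,-0.06],[0,0,0],[0.05,-0.014,0],[0.05,-0.014,0],[0.05,-0.014,0],[0.05,-0.014,0]], twist=[[0,0,0],[0,0,0],[0,0,0.74],[0,0,0.75],[0,0,0],[0,0,0],[0,0,0],[0,0,0]], gripper=[10,10,10,10,10,10,10,10])

```text
time: 8.55
ee_pos: [0.5154, -0.0619, 0.1999]
tcp_rot: [-179.9, -0.1, 82.9]
wrist_force: [1.2, 0.3, -2.8]
opening: 0.0224
grasp_force: 49.7
```

Call:
send_rows(linear=[[0.05,-0.014,0.006],[0.05,-0.014,0.006],[0.05,-0.014,0.006],[0.05,-0.014,0.006],[0.05,-0.014,0.006],[0,0,0],[0,0,0]], twist=[[0,0,0],[0,0,0],[0,0,0],[0,0,0],[0,0,0],[0,0,0],[0,0,0]], gripper=[10,10,10,10,10,10,10])

```text
time: 9.43
ee_pos: [0.4771, 0.1932, 0.1704]
tcp_rot: [-179.9, -0.0, 83.0]
wrist_force: [-0.2, -0.2, -2.3]
opening: 0.0223
grasp_force: 49.7
```

```bash
python3 - <<'E'
from h import *
o=bot.get_obs(); print(o['time'],o['ee_pos'],o['tcp_rot'],np.round(o['q'],1),o['opening'])
json.dump({k:np.array(o[k]).tolist() for k in ('ee_pos','tcp_rot')},open('n2.json','w'))
save('wrist','n2',(160,40,360,190),4)
E
```

```text
9.425 [0.47713924 0.19317675 0.17038826] [-1.79905376e+02 -1.71812477e-02  8.29691382e+01] [ 2.20e+01 -4.00e-01 -0.00e+00  9.05e+01  1.00e-01  1.19e+02] 0.022288198932644325
```

View pics/n2.png

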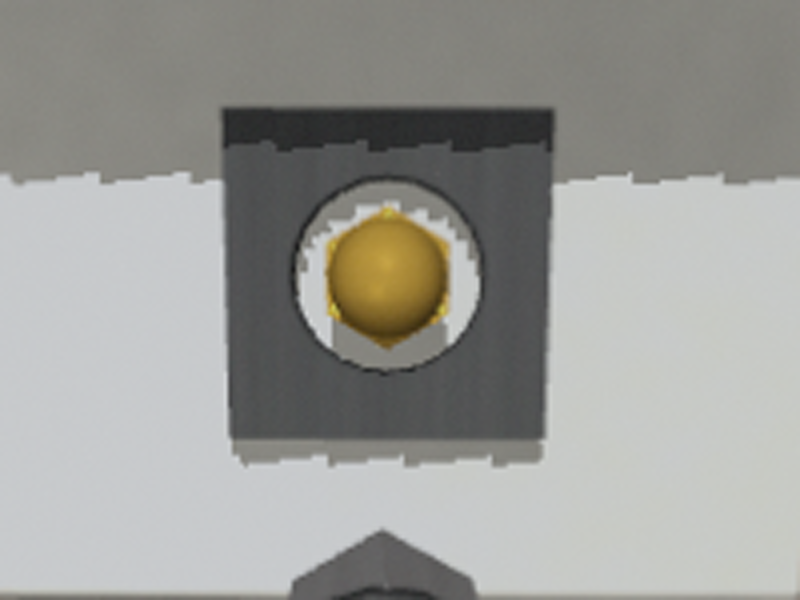

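The nut is square to the key: hexagon spans x 328–450 and y 207–348, well rim 293–484 and 176–373. The key's lower front corner shows at (383,530). Next I compute the offset between them with this one camera.

```bash
python3 - <<'E'
from h import *
n=json.load(open('n2.json')); t=np.array(n['ee_pos']); A=R.from_euler('xyz',n['tcp_rot'],degrees=True)
g=lambda x,y,z: A.inv().apply(px('wrist',160+(x+.5)/4-.5,40+(y+.5)/4-.5,z,n)-t)*1000
zb=t[2]-.0669
print('key corner',g(383,530,zb),g(292,580,zb),g(475,580,zb))
W=[g(*p,.048) for p in [(293,275),(484,275),(388,176),(388,373)]]; print('well',np.round(W,1),np.mean(W[:2],0)[1],np.mean(W[2:],0)[0])
N=[g(*p,.053) for p in [(328,278),(450,278),(389,207),(388,348)]]; print('nut',np.round(N,1),np.mean(N[:2],0)[1],np.mean(N[2:],0)[0])
Pl=[g(*p,.048) for p in [(223,108),(554,108),(546,438),(231,438)]]; print('plate',np.round(Pl,1),np.mean(Pl,0))
E
```

```text
key corner [18.62493458 -0.85846565 66.90709706] [  9.24900995 -17.56118098  66.93187017] [ 9.28561021 16.00050181 66.87645376]
well [[ 6.270e+01 -2.050e+01  1.224e+02]
 [ 6.270e+01  2.050e+01  1.224e+02]
 [ 8.320e+01 -1.000e-01  1.224e+02]
 [ 4.180e+01 -1.000e-01  1.224e+02]] 0.009732593794959499 62.47945005620329
nut [[ 6.220e+01 -1.270e+01  1.174e+02]
 [ 6.220e+01  1.300e+01  1.174e+02]
 [ 7.670e+01  1.000e-01  1.174e+02]
 [ 4.750e+01 -1.000e-01  1.174e+02]] 0.12833575838703926 62.105240278381274
plate [[ 97.1 -34.6 122.5]
 [ 97.1  34.6 122.4]
 [ 27.6  34.9 122.3]
 [ 27.5 -34.9 122.5]] [6.23238744e+01 2.23943841e-03 1.22407116e+02]
```

Sizes match (well 41, nut 25.7), so red is the fitting key. Offset is about 62.7 mm along tool x and +0.8 mm along y.

Call:
send_rows(linear=[[0.0317,0.0004,0],[0.031,0.0004,0],[0,0,0.02],[0,0,0.015],[0,0,0],[0,0,0]], twist=[[0,0,0],[0,0,0],[0,0,0],[0,0,0],[0,0,0],[0,0,0]], gripper=[10,10,10,10,10,10])

```text
time: 10.22
ee_pos: [0.4861, 0.2549, 0.1364]
tcp_rot: [-180.0, -0.1, 82.9]
wrist_force: [0.5, -0.5, -1.2]
opening: 0.0224
grasp_force: 49.6
```

Call:
send_rows(linear=[[0,0,0.004],[0,0,0.004],[0,0,0.003],[0,0,0]], twist=[[0,0,0],[0,0,0],[0,0,0],[0,0,0]], gripper=[10,10,10,10])

```text
time: 10.72
ee_pos: [0.4855, 0.2555, 0.1243]
tcp_rot: [-179.9, -0.0, 82.9]
wrist_force: [0.1, -0.2, -1.5]
opening: 0.0222
grasp_force: 49.7
```

```bash
python3 - <<'E'
from h import *
o=bot.get_obs(); print(o['time'],o['ee_pos'],o['tcp_rot'],o['wrist_force'],o['torque'])
e=dict(ee_pos=[.4848,.2554,.1704])
plan([.4848,.2552,.107],[180,0,83])
save('wrist','in1',(160,90,360,240),4)
E
```

```text
10.725 [0.48553665 0.25546932 0.12431369] [-1.79902113e+02 -2.90938633e-02  8.29358101e+01] [ 0.09620273 -0.15237467 -1.48024702] [-0.01754043 -0.01198155  0.01430049]
twist(10deg) [-0.01  -0.003 -0.006] shift before turn [-0.0004 -0.0007  0.0173] shift after turn [-0.0004 -0.0007  0.0173]
```

View pics/in1.png

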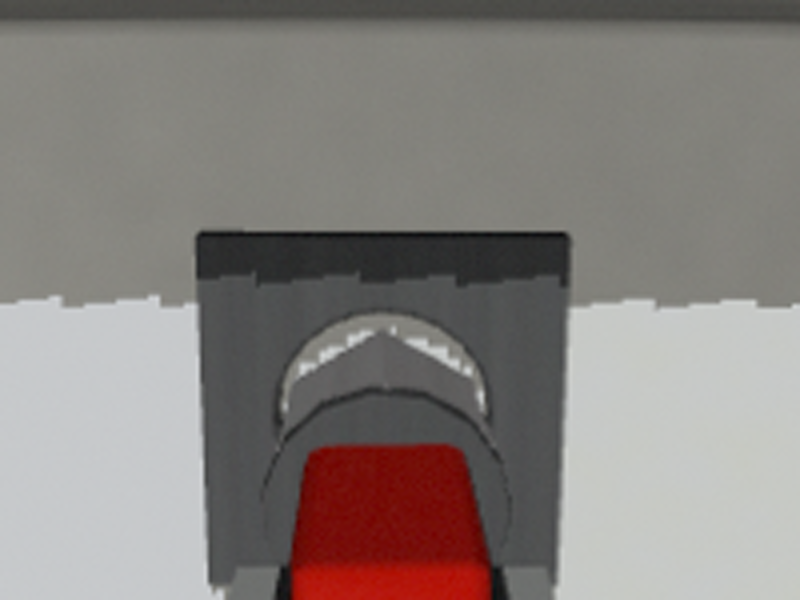

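The tube has dropped over the dome without force and sits centred in the well (centre x ≈ 384 for both). Continue down.

Call:
send_rows(linear=[[0,0,0.003],[0,0,0.003],[0,0,0.002],[0,0,0.002],[0,0,0],[0,0,0]], twist=[[0,0,0],[0,0,0],[0,0,0],[0,0,0],[0,0,0],[0,0,0]], gripper=[10,10,10,10,10,10])

```text
time: 11.52
ee_pos: [0.4857, 0.2556, 0.1148]
tcp_rot: [-179.9, -0.1, 82.9]
wrist_force: [0.6, -0.2, -1.0]
opening: 0.0225
grasp_force: 49.7
```

Call:
send_rows(linear=[[0,0,0.002],[0,0,0.002],[0,0,0.002],[0,0,0.001],[0,0,0.001],[0,0,0],[0,0,0]], twist=[[0,0,0],[0,0,0],[0,0,0],[0,0,0],[0,0,0],[0,0,0],[0,0,0]], gripper=[10,10,10,10,10,10,10])

```text
time: 12.4
ee_pos: [0.4858, 0.2556, 0.107]
tcp_rot: [-179.9, -0.1, 82.9]
wrist_force: [0.1, -0.7, 2.2]
opening: 0.0226
grasp_force: 50.1
```

Contact is just beginning at the expected height (0.107). I press gently a little further to seat it.

Call:
send_rows(linear=[[0,0,0.0005],[0,0,0.0005],[0,0,0],[0,0,0],[0,0,0]], twist=[[0,0,0],[0,0,0],[0,0,0],[0,0,0],[0,0,0]], gripper=[10,10,10,10,10])

```text
time: 13.02
ee_pos: [0.4859, 0.2558, 0.1069]
tcp_rot: [-180.0, -0.1, 82.9]
wrist_force: [-2.9, -1.1, 9.0]
opening: 0.0222
grasp_force: 50.9
```

```bash
python3 - <<'E'
from h import *
o=bot.get_obs(); print(o['time'],o['ee_pos'],o['tcp_rot'],o['wrist_force'],o['torque'])
save('scene','end',s=1.56)
E
```

```text
13.025 [0.48589375 0.25577379 0.10689411] [-1.79990536e+02 -1.11815959e-01  8.29342962e+01] [-2.92950899 -1.13472797  9.00898281] [-0.16396839  0.70523235  0.02341546]
```

View pics/end.png

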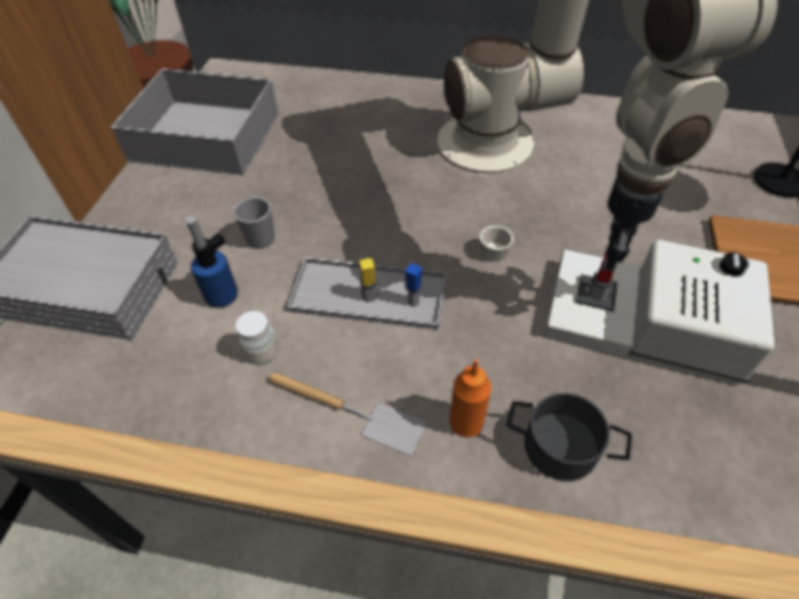

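The key stopped at its expected home height (lower end at 0.040) with a 9 N seating force. Yellow and blue still stand in the tray, and nothing else has been disturbed.

```bash
python3 -c "
from h import *
print(ticket.job_done())"
```

```text
the job is handed in; nothing more can be done
None
```

The red box spanner fits (26 mm nut); it is fully home over the cap nut and still gripped, yellow and blue stand in the tray, nothing else moved, and the job is handed in.

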